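# Make up a slide kit and a feeding kit from the bench stock

## Task

Make up two kits from the stock on the bench. The long tray is the slide kit: it gets the white slide box and the smallest of the three bottles; the short tray is the feeding kit: it gets the middle-sized bottle and the dropper bulb. Set each thing down upright (the slide box flat, as it lies now) on the floor of the compartment that fits it - box and middle-sized bottle in the larger compartment of their tray, small bottle and bulb in the smaller - and leave the tallest bottle standing where it is.

Things in the scene. Friction and masses are not known exactly. Their poses are not given: they have to be found in the camera images.
- slide_case: White slide box, a closed block 82 (x) x 36 (y) x 27 (z) mm, lying flat on the bench; 60 g. Origin: centre of its underside; x along its length, z up. Belongs in the long compartment of the long tray.
- small_bottle: Smallest of three clear screw-cap bottles: body 36 mm across and straight up to about 45 mm, 64 mm tall with cap (cap 22 mm across); about 95 g, stands upright. Origin: centre of its underside, z up along the bottle. Belongs in the square compartment of the long tray.
- medium_bottle: Middle-sized clear screw-cap bottle: body 47 mm across and straight up to about 60 mm, 88 mm tall with cap (cap 29 mm across); about 95 g, stands upright. Origin: centre of its underside, z up along the bottle. Belongs in the square compartment of the short tray.
- bulb: Dark red dropper bulb, round, standing upright on its wide end: 24 mm across at its widest (in the lower half), narrower neck above, 44 mm tall; 12 g, treat as rigid. Origin: centre of its underside, z up. Belongs in the narrow compartment of the short tray. It stands beside the middle-sized bottle there, which is twice as tall: a low gripper needs that room still free.
- tall_bottle: Tallest of the three bottles, 59 mm across, 108 mm tall with cap; belongs to neither kit and must stay standing where it is. Origin: centre of its underside, z up.
- long_tray: Long dark metal tray, fixed to the bench, 170 (x) x 64 (y) mm, 9 mm high; walls 4 mm thick, floor 3 mm thick (so the walls rise only 6 mm over the floor). Origin: centre of its underside, x along its length, z up. A wall across it makes two compartments: the long one, 102 (x) x 56 (y) mm inside, centred at x = -30 mm, y = 0, for the slide box lying lengthwise along x; and the square one, 56 x 56 mm inside, centred at x = +53 mm, y = 0, for the smallest bottle.
- short_tray: Short dark metal tray, fixed to the bench, 126 (x) x 76 (y) mm, 9 mm high; walls 4 mm thick, floor 3 mm thick (so the walls rise only 6 mm over the floor). Origin: centre of its underside, x along its length, z up. A wall across it makes two compartments: the square one, 68 x 68 mm inside, centred at x = -25 mm, y = 0, for the middle-sized bottle; and the narrow one, 46 (x) x 68 (y) mm inside, centred at x = +36 mm, y = 0, for the dropper bulb.
- flask_yellow: Fixed glass conical flask amid the work, an obstacle: 196 mm across up to 50 mm height, tapering to 70 mm at its mouth, 318 mm tall; pass in front of it, nearer the robot, where it is free. Origin: centre of its underside, z up. Other obstacles: clear tub 0.1 m high at the right rear (beyond x = 0.67 m), pumps 0.14 m high (right of y = -0.32 m), a thin cable on the bench left of the flask.
Mind the look-alikes: they are no part of the job. What is shaped like the slide_case but pink is not meant.

How it is judged (in metres and radians):
At the end, for the whole second after the job is handed in: Slide box, small and middle bottle within 12 mm of their compartments' centres (box lengthwise within 0.4 rad), bulb in its compartment (12 mm along, 23 mm across); all upright within 0.15 rad on the tray floor, at rest; tallest bottle upright, within 20 mm of its start (x of slide_case in the frame of long_tray between -0.042 and -0.018 m and y of slide_case in the frame of long_tray between -0.012 and 0.012 m and z of slide_case in the frame of long_tray between 0 and 0.006 m and angle between each of slide_case, small_bottle, medium_bottle, bulb's own z axis and vertical below 0.15 rad and linear speed of each of slide_case, small_bottle, medium_bottle, bulb below 0.02 m/s and angular speed of each of slide_case, small_bottle, medium_bottle, bulb below 0.2 rad/s and angle between the x axis of slide_case and the x axis of long_tray, either way round below 0.4 rad and x of small_bottle in the frame of long_tray between 0.041 and 0.065 m and y of small_bottle in the frame of long_tray between -0.012 and 0.012 m and z of small_bottle in the frame of long_tray between 0 and 0.006 m and x of medium_bottle in the frame of short_tray between -0.0375 and -0.0125 m and y of medium_bottle in the frame of short_tray between -0.0125 and 0.0125 m and z of medium_bottle in the frame of short_tray between 0 and 0.006 m and x of bulb in the frame of short_tray between 0.0235 and 0.0485 m and y of bulb in the frame of short_tray between -0.0235 and 0.0235 m and z of bulb in the frame of short_tray between 0 and 0.006 m and distance of tall_bottle from where it was at the start of the episode below 0.02 m and angle between tall_bottle's own z axis and vertical below 0.1 rad); the robot touches nothing.
It fails at once if the tallest bottle is shifted or tipped (distance of tall_bottle from where it was at the start of the episode above 0.02 m or angle between tall_bottle's own z axis and vertical above 0.3 rad).
It also fails if it takes over 120 s, if anything falls off the work surface, if the arm or the gripper's body presses on something with over 40 N, if the wrist force passes 120 N, or if a joint passes its speed limit or range.

## Robot

A 7-joint arm with a two-finger parallel gripper is mounted at the origin on the work surface; the furniture and walls round the work are solid. World frame = base frame: x ahead of the robot, y to its left, z up, the work surface at z = 0. Lengths are in mm, angles in rad, forces in N, time in s.
With the tool pointing down it reaches from about 400 to 875 mm from the base axis. Payload 4.4 kg.
Tool frame: the origin (TCP) lies midway between the tips of the shut fingers; the grasp point (between the pads) lies 19 mm behind it; z points along the fingers, y is the line along which they close (so a half turn about z gives the same grasp; the last joint's range is limited). The gripper opens to 85 mm and grips with 20 to 120 N. Pads are 22 mm wide; open, the fingers measure 114 mm over their backs; the gripper's body (76 mm by 85 mm) begins 54 mm behind the grasp point. The pads swing forward as they close: fully open they stand 13 mm farther back than shut.
Start: joints at [1.14, 0.628, 0.038, 1.517, -0.027, 0.996, -0.02], TCP at [231.924, -607.231, 231.313] pointing down, gripper open.
Joint ranges: [-3.06, 3.06], [-0.37, 2.12], [-1.25, 1.32], [0.18, 2.47], [-1.1, 4.24], [0.23, 1.98], [-2.94, 2.94]. Speed limits (rad/s): [2.57, 2.57, 3.14, 3.14, 3.14, 3.14, 3.14].

## Interface

Orientations are given as [roll, pitch, yaw] about the fixed x, y, z axes, in that order (R = Rz(yaw) Ry(pitch) Rx(roll)).
In Python, from cell import ctrl gives the robot as it stands.
- The arm moves only by the shell command python3 -m handwheel 'ROWS'. ROWS is JSON, a list of rows, each a list of 3 entries, a list of its own where there are three numbers: the turn, a rotation vector about the tool's x, y, z in degrees, then the shift along the tool's x, y, z in m, then the closure, from 0 (fully open) to 1 (shut). A call has 1 to 5 rows; each row shifts and turns the commanded pose from where the row before left it, along the tool's axes as they then stand; what a row does not reach is not made up. A row lasts 1/12 s, in which the tool goes at most 41.7 mm and 7.16 degrees, less where a joint would pass 70% of its speed; a pose out of reach is approached as far as the arm can. A call is refused whole if a number of a shift passes 0.0417 or a number of a turn 7.16, either way. A call with a gripper value outside its range is refused whole. The fingers move at their own pace and stop on an object; the grip force is fixed at half the most. Time passes only in rows, so rows that do not move let the fingers close. It gives the time, the measured TCP pose, the force, the opening and the grip force at its end, in the units of the state.
- ctrl.read_state(): the state, without advancing time (a new reading comes with each control period).
- ctrl.get_image(name): name is "scene" or "top"; returns a dict with "pixels" (420x560x3 uint8, red, green, blue), "fx", "fy", "cx", "cy" (pixels), "pose" (4x4, takes a point from camera to world coordinates). Camera axes: x right, y up, looking along -z (the intrinsics and any distortion apply to the point x, -y, -z); pixel columns grow to the right and rows downward; lengths in mm; the calibration is good to about 2 mm. A picture is of the moment at which its call begins. There is no depth.
- ctrl.finish_job(): hands the job in; it is judged then, once.
The state is a dict: "clock": time; "qpos": joint angles; "qd": joint speeds; "tau": joint torques, N m; "eef_pos": TCP position; "tool_rot": TCP orientation; "force": force on the tool from outside, world axes, zero at the start; "torque": the same for the moment, N m; "width": finger opening in mm; "gripper_force": force on a finger pad.
Only numpy, scipy, OpenCV 4.12 (cv2) and the standard library are available. Lean on these libraries where they do the work, as an engineer would, in place of code of your own. Each camera call takes 0.05 s, during which the arm holds its last target. There are 200 camera calls.

## Working session

There is one attempt and no reset: what is moved stays moved. The work goes in short steps, Python scripts to look and compute and a shell command to move; the robot and the scene stay as the last step left them, time stands still between calls to the robot, and variables do not carry over. Pictures are saved under pics/ and viewed, at most 14 in all, crops included, and the job is handed in when it is done.

```bash
mkdir -p pics; ls; python3 - <<'E'
from cell import ctrl
import cv2,numpy as np
s=ctrl.read_state(); print(s)
for n in("scene","top"):
    im=ctrl.get_image(n); cv2.imwrite(f"pics/{n}0.png",im["pixels"][:,:,::-1]); print({k:(v if k!="pixels" else 0) for k,v in im.items()})
E
```

```text
pics
{'clock': 0.0, 'qpos': array([ 1.14019517,  0.62934669,  0.03844116,  1.51834835, -0.02696007,
        0.9963338 , -0.02000241]), 'qd': array([-3.64222949e-04,  8.52383207e-05,  4.08232153e-04, -4.62798789e-04,
        4.13473285e-04,  1.85096171e-03,  1.39511964e-03]), 'tau': array([ 6.64073086e-04, -5.63387024e+01,  1.22672796e+00, -1.93443489e+01,
        1.11374364e-02,  1.03176810e-02, -1.84004040e-05]), 'eef_pos': array([ 231.68948531, -606.63475335,  230.39502971]), 'tool_rot': array([-3.13967527e+00,  5.82215872e-05,  3.64821620e-01]), 'force': array([ 0.19297996, -0.12732342, -0.52295175]), 'torque': array([-0.03631632,  0.02650713, -0.03074524]), 'gripper_force': 0.0, 'width': 85.25932821426511}
{'pixels': 0, 'fx': 488.0262451870134, 'fy': 488.0262451870134, 'cx': 273.53241502221056, 'cy': 204.91990394516168, 'pose': array([[-6.94422311e-01,  4.78632018e-01, -5.37297911e-01,
        -1.48093411e+02],
       [-7.19564176e-01, -4.64235869e-01,  5.16442112e-01,
         7.95585339e+02],
       [-2.24723257e-03,  7.45249253e-01,  6.66782199e-01,
         8.86962855e+02],
       [ 0.00000000e+00,  0.00000000e+00,  0.00000000e+00,
         1.00000000e+00]])}
{'pixels': 0, 'fx': 470.36714897934223, 'fy': 470.36714897934223, 'cx': 274.7071204097837, 'cy': 213.88431503968684, 'pose': array([[-6.74118032e-03,  9.87563265e-01, -1.57077540e-01,
         3.45774814e+02],
       [-9.99956125e-01, -7.67905584e-03, -5.36466838e-03,
         1.08130082e+02],
       [-6.50415663e-03,  1.57034484e-01,  9.87571702e-01,
         1.37683527e+03],
       [ 0.00000000e+00,  0.00000000e+00,  0.00000000e+00,
         1.00000000e+00]])}
```

View pics/scene0.png

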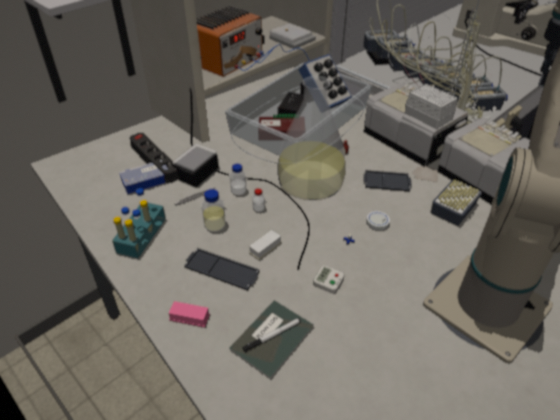

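View pics/top0.png

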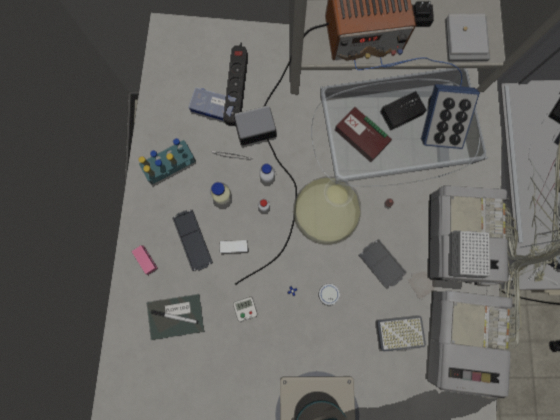

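Top view: white box (234,247); three bottles: red cap (264,205), blue cap (267,173), big blue (221,193); dark-red bulb candidate (389,202); long tray (192,240); short tray (383,264); pink look-alike (144,260). Scene view: box (265,243), bottles (259,200), (238,178), (214,210), bulb about (344,146), long tray (222,268), short tray (387,180). I'll confirm these in enlarged crops.

```bash
python3 - <<'E'
import cv2,numpy as np
t=cv2.imread("pics/top0.png");s=cv2.imread("pics/scene0.png")
def c(im,x,y,w,h,k): return cv2.resize(im[y:y+h,x:x+w],None,fx=k,fy=k,interpolation=cv2.INTER_CUBIC)
cv2.imwrite("pics/t1.png",np.hstack([c(t,165,150,120,130,4),c(t,340,180,80,130,4)]))
cv2.imwrite("pics/s1.png",np.hstack([c(s,175,150,120,150,4),c(s,325,130,80,150,4)]))
E
```

```text
(no output)
```

View pics/t1.png

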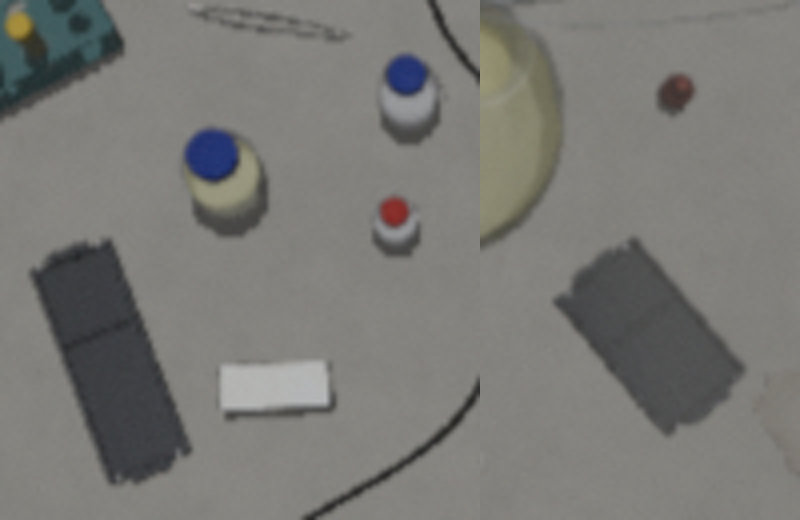

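View pics/s1.png

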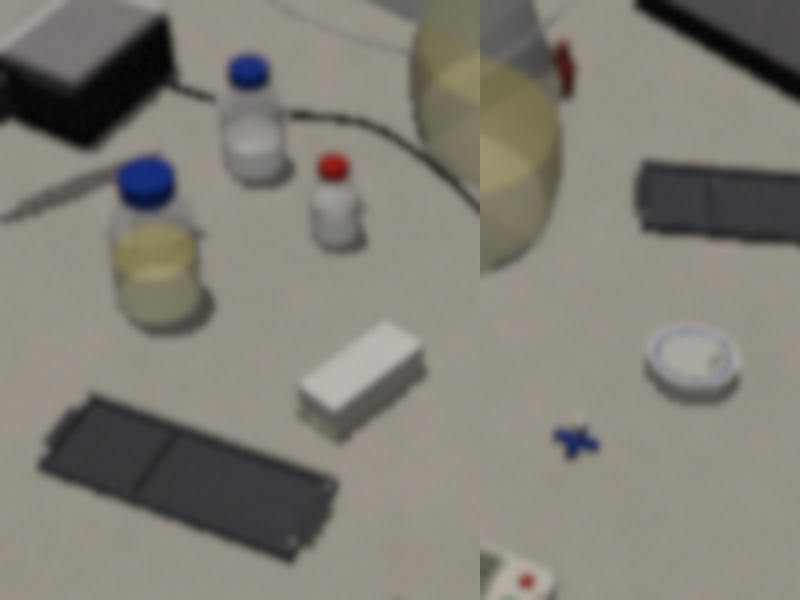

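Confirmed in the crops. The slide box is white and the pink one is not meant. The red-capped bottle is visibly the smallest, the blue-capped one with clear contents is the middle one, and the yellow-filled one is the tallest. The dark-red bulb is at top (389,203).

```bash
cat > h.py <<'E'
import numpy as np
CAM={"s":(488.0262,273.5324,204.9199,np.array([[-.694422311,.478632018,-.537297911,-148.093411],[-.719564176,-.464235869,.516442112,795.585339],[-.00224723257,.745249253,.666782199,886.962855]])),
"t":(470.36715,274.70712,213.88432,np.array([[-.00674118032,.987563265,-.15707754,345.774814],[-.999956125,-.00767905584,-.00536466838,108.130082],[-.00650415663,.157034484,.987571702,1376.83527]]))}
def ray(c,u,v):
    f,cx,cy,P=CAM[c]; d=P[:,:3]@np.array([(u-cx)/f,-(v-cy)/f,-1]); return P[:,3],d/np.linalg.norm(d)
def plane(c,uv,z):
    o,d=ray(c,*uv); return o+d*(z-o[2])/d[2]
def tri(ts,ss):
    A=np.zeros((3,3));b=np.zeros(3);L=[ray("t",*ts),ray("s",*ss)]
    for o,d in L:
        M=np.eye(3)-np.outer(d,d);A+=M;b+=M@o
    p=np.linalg.solve(A,b); return p,max(np.linalg.norm((np.eye(3)-np.outer(d,d))@(p-o)) for o,d in L)
TL=lambda X,Y:(165+X/4-.4,150+Y/4-.4); TR=lambda X,Y:(340+(X-480)/4-.4,180+Y/4-.4)
SL=lambda X,Y:(175+X/4-.4,150+Y/4-.4); SR=lambda X,Y:(325+(X-480)/4-.4,130+Y/4-.4)
E
python3 - <<'E'
from h import *
np.set_printoptions(precision=1,suppress=True)
def T(n,a,b): p,e=tri(a,b);print(n,p,round(e,1))
T("small cap",TL(394,210),SL(333,158));T("med cap",TL(407,73),SL(248,62));T("tall",TL(212,152),SL(146,168))
for n,a,b in [("box",(219,366),(341,405)),("box",(327,361),(424,350)),("box",(330,404),(385,322)),("box",(221,409),(300,385))]:pass
T("boxc",TL(274,385),SL(362,364));T("bulbtip",TR(684,82),SR(564,45))
T("bulb mid",TR(677,94),SR(567,70))
for k,P in("long",[(32,270),(108,240),(190,450),(113,483)]),("box",[(219,366),(327,361),(330,404),(221,409)]):
    q=np.array([plane("t",TL(*p),9 if k=="long" else 27) for p in P]);print(k,q[:,:2].tolist(),q.mean(0))
q=np.array([plane("t",TR(*p),9) for p in[(556,299),(634,238),(744,369),(670,433)]]);print(q[:,:2],q.mean(0))
T("longc",TL(111,361),SL(191,476))
q=np.array([plane("s",SL(*p),9) for p in[(93,395),(40,465),(337,483),(293,560)]]);print("long from scene",q,q.mean(0))
print("divlong",plane("t",TL(67,345),9),plane("t",TL(137,318),9),plane("s",SL(178,432),9),plane("s",SL(137,497),9))
print("divshort",plane("t",TR(612,335),9),plane("t",TR(672,298),9))
for n,p,z in("small",(394,210),64),("med",(407,73),88),("tall",(212,152),108):print(n,plane("t",TL(*p),z))
for n,p,z in("small",(333,163),64),("med",(248,66),88),("tall",(146,170),108):print(n,plane("s",SL(*p),z))
E
```

```text
small cap [587.3 147.1  66.5] 1.2
med cap [681.5 137.2  88.6] 0.8
tall [620.9 271.  110.6] 1.0
boxc [467.3 235.   25.6] 1.4
bulbtip [ 594.4 -220.8   39.6] 2.2
bulb mid [ 589.  -220.4   19.4] 2.5
long [[556.0826416422, 416.39146402416753], [578.0500725065805, 360.8311307585256], [423.1731823101437, 298.066889267711], [399.78894027685214, 353.4622825090224]] [489.3 357.2   9. ]
box [[482.3045353331338, 275.5128288917241], [485.3433985907617, 197.6897475457327], [454.3432940288619, 195.4508382097244], [451.3219417365988, 273.7121090634158]] [468.3 235.6  27. ]
[[ 442.6 -127.1]
 [ 486.6 -185.4]
 [ 391.2 -260.6]
 [ 346.  -205.4]] [ 416.6 -194.6    9. ]
longc [487.5 356.5   3. ] 2.0
long from scene [[573.7 360.    9. ]
 [550.3 417.1   9. ]
 [417.7 300.2   9. ]
 [393.3 356.6   9. ]] [483.7 358.5   9. ]
divlong [500.4 389.2   9. ] [519.9 338.3   9. ] [513.7 341.8   9. ] [491.  391.2   9. ]
divshort [ 416.3 -166.6    9. ] [ 442.7 -211.1    9. ]
small [588.7 148.   64. ]
med [682.3 137.8  88. ]
tall [622.2 272.  108. ]
small [584.8 147.9  64. ]
med [678.  139.2  88. ]
tall [621.  269.9 108. ]
```

```bash
cat > go.py <<'E'
import sys,numpy as np
from cell import ctrl
# usage: go.py x y z yawdeg : prints remaining turn (tool z, deg) and shift in tool axes (m) after the turn
s=ctrl.read_state();p=s["eef_pos"];yaw=np.degrees(s["tool_rot"][2])
print("t %.1f"%s["clock"],"pos",p.round(1),"rpy",np.degrees(s["tool_rot"]).round(1),"w %.1f gf %.1f"%(s["width"],s["gripper_force"]),"F",s["force"].round(1),"q",s["qpos"].round(2))
for i in range(1,len(sys.argv)-3,4):
    x,y,z,w=map(float,sys.argv[i:i+4]);d=np.array([x,y,z])-p;a=np.radians(w)
    print("turn %.1f"%((yaw-w+180)%360-180),"shift",((np.array([d[0]*np.cos(a)+d[1]*np.sin(a),d[0]*np.sin(a)-d[1]*np.cos(a),-d[2]]))/1000).round(4))
    p=np.array([x,y,z]);yaw=w
E
python3 -m handwheel '[[[0,0,-6],[0,0,0],0],[[0,0,-6],[0,0,0],0],[[0,0,-5.7],[0,0,0],0]]'; python3 go.py 587.5 -220 160 38.6
```

```text
clock: 0.35
eef_pos: [231.9, -606.9, 230.8]
tool_rot: [-3.141, -0.0, 0.679]
force: [-0.1, 0.7, -0.3]
width: 85.1
gripper_force: 0.0
t 0.3 pos [ 231.9 -606.9  230.8] rpy [-179.9   -0.    38.9] w 85.1 gf 0.0 F [-0.1  0.7 -0.3] q [ 1.19  0.63 -0.05  1.52  0.03  1.    0.24]
turn 0.3 shift [ 0.5193 -0.0805  0.0708]
```

```bash
python3 -m handwheel '[[[0,0,0],[0.0346,-0.0054,0],0],[[0,0,0],[0.0346,-0.0054,0],0],[[0,0,0],[0.0346,-0.0054,0],0],[[0,0,0],[0.0346,-0.0054,0],0],[[0,0,0],[0.0346,-0.0054,0],0]]' >/dev/null; python3 -m handwheel '[[[0,0,0],[0.0346,-0.0054,0],0],[[0,0,0],[0.0346,-0.0054,0],0],[[0,0,0],[0.0346,-0.0054,0],0],[[0,0,0],[0.0346,-0.0054,0],0],[[0,0,0],[0.0346,-0.0054,0],0]]'>/dev/null; python3 -m handwheel '[[[0,0,0],[0.0346,-0.0054,0.014],0],[[0,0,0],[0.0346,-0.0054,0.014],0],[[0,0,0],[0.0346,-0.0054,0.014],0],[[0,0,0],[0.0346,-0.0054,0.014],0],[[0,0,0],[0.0346,-0.0054,0.014],0]]' >/dev/null; python3 -m handwheel '[[[0,0,0],[0,0,0],0]]'; python3 go.py 587.5 -220 80 38.6
```

```text
clock: 1.68
eef_pos: [591.0, -210.0, 158.1]
tool_rot: [-3.136, -0.005, 0.685]
force: [0.9, 0.5, 0.2]
width: 85.6
gripper_force: 0.0
t 1.7 pos [ 591.  -210.   158.1] rpy [-179.7   -0.3   39.2] w 85.6 gf 0.0 F [0.9 0.5 0.2] q [ 0.33  0.68 -0.06  1.65  0.04  0.81 -0.62]
turn 0.6 shift [-0.009   0.0056  0.0781]
```

```bash
python3 -m handwheel '[[[0,0,0.5],[-0.005,0.003,0.026],0],[[0,0,0],[-0.004,0.003,0.026],0],[[0,0,0],[0,0,0.026],0],[[0,0,0],[0,0,0],0],[[0,0,0],[0,0,0],0]]'; python3 go.py 587.5 -220 4 38.6; python3 - <<'E'
from cell import ctrl
import cv2,numpy as np
T=ctrl.get_image("top")["pixels"][:,:,::-1];S=ctrl.get_image("scene")["pixels"][:,:,::-1]
f=lambda a:cv2.resize(a,None,fx=4,fy=4,interpolation=2)
cv2.imwrite("pics/b1.png",np.hstack([f(T[150:290,340:435]),f(S[90:230,310:405])]))
E
```

```text
clock: 2.1
eef_pos: [582.4, -230.0, 82.1]
tool_rot: [-3.138, 0.002, 0.665]
force: [0.1, 0.3, 0.3]
width: 85.3
gripper_force: 0.0
t 2.1 pos [ 582.4 -230.    82.1] rpy [-1.798e+02  1.000e-01  3.810e+01] w 85.3 gf 0.0 F [0.1 0.3 0.3] q [ 0.36  0.78 -0.04  1.7   0.05  0.66 -0.62]
turn -0.5 shift [ 0.0102 -0.0046  0.0781]
```

View pics/b1.png

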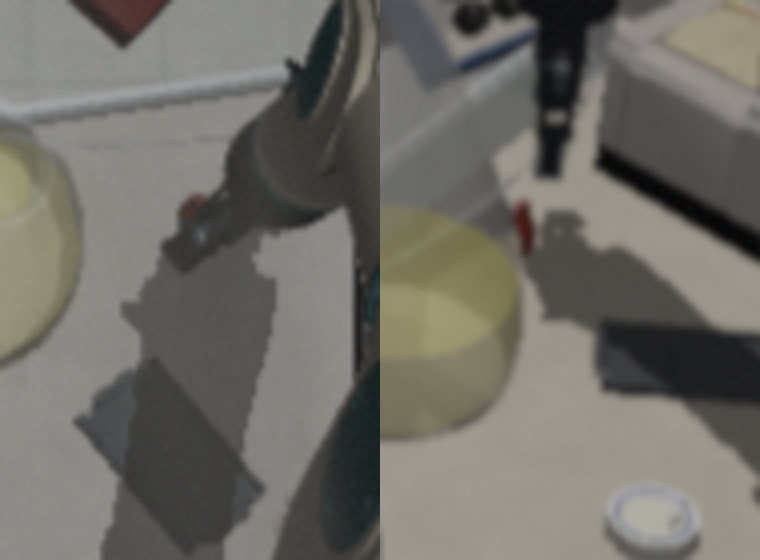

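The gripper (top crop ~(185,250)) is about 10 mm short of the bulb (193,207) in the tool x direction. That matches the numeric correction.

```bash
python3 -m handwheel '[[[0,0,-0.5],[0.0102,-0.0046,0],0],[[0,0,0],[0,0,0.02],0],[[0,0,0],[0,0,0],0],[[0,0,0],[0,0,0],0],[[0,0,0],[0,0,0],0]]'>/dev/null; python3 go.py 587.5 -220 4 38.6
```

```text
t 2.6 pos [ 589.5 -220.5   64.5] rpy [179.9  -0.   38.6] w 85.2 gf 0.0 F [ 0.8 -0.2 -0.1] q [ 0.34  0.81 -0.04  1.71  0.05  0.63 -0.63]
turn 0.0 shift [-0.0012 -0.0017  0.0605]
```

```bash
python3 -m handwheel '[[[0,0,0],[-0.001,-0.001,0.03],0],[[0,0,0],[0,0,0.02],0],[[0,0,0],[0,0,0.01],0],[[0,0,0],[0,0,0],0],[[0,0,0],[0,0,0],0]]'>/dev/null; python3 go.py 587.5 -220 4 38.6; python3 -m handwheel '[[[0,0,0],[0,0,0],0.3],[[0,0,0],[0,0,0],0.6],[[0,0,0],[0,0,0],1],[[0,0,0],[0,0,0],1],[[0,0,0],[0,0,0],1]]';python3 -m handwheel '[[[0,0,0],[0,0,0],1],[[0,0,0],[0,0,0],1],[[0,0,0],[0,0,0],1],[[0,0,0],[0,0,0],1],[[0,0,0],[0,0,0],1]]'
```

```text
t 3.0 pos [ 587.8 -220.6    3.9] rpy [180.   -0.   38.6] w 85.5 gf 0.0 F [ 0.6 -0.4  0.1] q [ 0.34  0.9  -0.04  1.72  0.06  0.52 -0.63]
turn -0.0 shift [ 0.0001 -0.0007 -0.0001]
clock: 3.45
eef_pos: [587.8, -220.5, 3.9]
tool_rot: [3.141, -0.0, 0.674]
force: [-0.2, -0.3, 0.6]
width: 25.2
gripper_force: 0.1
clock: 3.87
eef_pos: [587.8, -220.5, 4.1]
tool_rot: [3.141, -0.0, 0.674]
force: [-0.7, 0.4, 5.4]
width: 20.7
gripper_force: 58.7
```

```bash
python3 -m handwheel '[[[0,0,0],[0,0,-0.015],1],[[0,0,0],[0,0,-0.03],1],[[0,0,0],[0,0,-0.025],1],[[0,0,0],[0,0,0],1],[[0,0,0],[0,0,0],1]]'; python3 go.py 443 -172 74 38.6 443 -172 8 38.6
```

```text
clock: 4.28
eef_pos: [588.5, -220.7, 74.8]
tool_rot: [3.139, -0.002, 0.674]
force: [-0.9, 0.3, -0.2]
width: 21.1
gripper_force: 58.8
t 4.3 pos [ 588.5 -220.7   74.8] rpy [ 1.798e+02 -1.000e-01  3.860e+01] w 21.1 gf 58.8 F [-0.9  0.3 -0.2] q [ 0.34  0.79 -0.04  1.71  0.05  0.64 -0.63]
turn -0.0 shift [-0.0833 -0.1289  0.0008]
turn 0.0 shift [0.    0.    0.066]
```

```bash
python3 -m handwheel '[[[0,0,0],[-0.0139,-0.0215,0],1],[[0,0,0],[-0.0139,-0.0215,0],1],[[0,0,0],[-0.0139,-0.0215,0],1],[[0,0,0],[-0.0139,-0.0215,0],1],[[0,0,0],[-0.0139,-0.0215,0],1]]'>/dev/null; python3 -m handwheel '[[[0,0,0],[-0.0139,-0.0215,0],1],[[0,0,0],[0,0,0],1],[[0,0,0],[0,0,0],1],[[0,0,0],[0,0,0],1]]'; python3 go.py 443 -172 30 38.6 ; python3 - <<'E'
from cell import ctrl
import cv2,numpy as np
T=ctrl.get_image("top")["pixels"][:,:,::-1];S=ctrl.get_image("scene")["pixels"][:,:,::-1]
f=lambda a:cv2.resize(a,None,fx=4,fy=4,interpolation=2)
cv2.imwrite("pics/b2.png",np.hstack([f(T[180:320,330:425]),f(S[110:250,330:425])]))
E
```

```text
clock: 5.03
eef_pos: [442.4, -171.7, 72.8]
tool_rot: [3.141, -0.0, 0.674]
force: [0.1, -0.3, -0.7]
width: 21.0
gripper_force: 58.8
t 5.0 pos [ 442.4 -171.7   72.8] rpy [180.   -0.   38.6] w 21.0 gf 58.8 F [ 0.1 -0.3 -0.7] q [ 0.34  0.65 -0.04  2.13  0.06  0.36 -0.65]
turn 0.0 shift [0.0003 0.0006 0.0428]
```

View pics/b2.png

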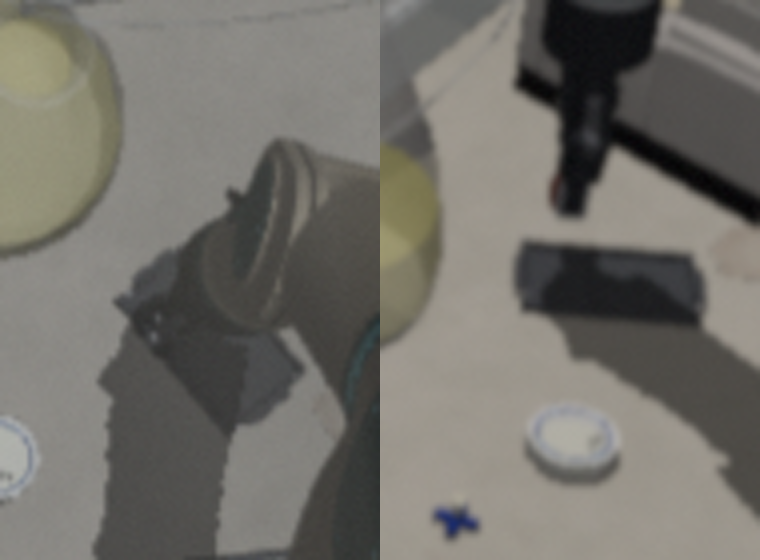

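The bulb's red edge shows left of the fingertips at scene crop (555,190), so it sits a few mm toward tool +x. The narrow end of the tray is below it. I'll shift -3 mm and lower.

```bash
python3 -m handwheel '[[[0,0,0],[-0.0027,0,0.03],1],[[0,0,0],[0,0,0.025],1],[[0,0,0],[0,0,0.0095],1],[[0,0,0],[0,0,0],1],[[0,0,0],[0,0,0],1]]'; python3 go.py 442 -173 7.5 38.6
```

```text
clock: 5.55
eef_pos: [438.3, -172.7, 13.5]
tool_rot: [-3.135, 0.003, 0.674]
force: [0.5, -0.3, 0.2]
width: 21.3
gripper_force: 59.1
t 5.5 pos [ 438.3 -172.7   13.5] rpy [-179.6    0.2   38.6] w 21.3 gf 59.1 F [ 0.5 -0.3  0.2] q [ 0.39  0.77 -0.11  2.15  0.33  0.24 -0.91]
turn 0.0 shift [0.0027 0.0025 0.006 ]
```

```bash
python3 -m handwheel '[[[0,0,0],[0.001,0.001,0.003],1],[[0,0,0],[0.001,0.001,0.003],1],[[0,0,0],[0,0,0],1],[[0,0,0],[0,0,0],1]]'; python3 go.py 440 -173 7.5 38.6
```

```text
clock: 5.88
eef_pos: [440.9, -173.0, 8.3]
tool_rot: [-3.136, 0.004, 0.675]
force: [0.6, -0.3, -0.4]
width: 21.1
gripper_force: 59.1
t 5.9 pos [ 440.9 -173.     8.3] rpy [-179.7    0.2   38.6] w 21.1 gf 59.1 F [ 0.6 -0.3 -0.4] q [ 0.4   0.79 -0.12  2.14  0.38  0.24 -0.96]
turn 0.0 shift [-0.0007 -0.0005  0.0008]
```

```bash
python3 -m handwheel '[[[0,0,0],[0,0,0.001],1],[[0,0,0],[0,0,0],1],[[0,0,0],[0,0,0],0.65],[[0,0,0],[0,0,0],0.55],[[0,0,0],[0,0,0],0.4]]'; python3 -m handwheel '[[[0,0,0],[0,0,0],0.2],[[0,0,0],[0,0,0],0.2],[[0,0,0],[0,0,-0.015],0.2],[[0,0,0],[0,0,-0.03],0.2],[[0,0,0],[0,0,-0.035],0.1]]'; python3 -m handwheel '[[[0,0,0],[0,0,-0.035],0],[[0,0,0],[0,0,-0.035],0],[[0,0,0],[0,0,-0.02],0],[[0,0,0],[0,0,0],0],[[0,0,0],[0,0,0],0]]'; python3 go.py 405 0 180 20
```

```text
clock: 6.3
eef_pos: [440.3, -172.9, 7.0]
tool_rot: [-3.135, 0.004, 0.674]
force: [1.0, 0.7, 0.1]
width: 49.3
gripper_force: 0.0
clock: 6.72
eef_pos: [439.5, -172.5, 86.6]
tool_rot: [-3.131, 0.007, 0.675]
force: [-0.1, -0.1, 0.3]
width: 76.7
gripper_force: 0.0
clock: 7.13
eef_pos: [442.1, -173.8, 178.0]
tool_rot: [-3.138, 0.003, 0.674]
force: [-0.5, 0.6, -0.0]
width: 85.4
gripper_force: 0.0
t 7.1 pos [ 442.1 -173.8  178. ] rpy [-179.8    0.2   38.6] w 85.4 gf 0.0 F [-0.5  0.6 -0. ] q [ 0.56  0.48 -0.34  2.04  0.25  0.67 -0.84]
turn 18.6 shift [ 0.0245 -0.176  -0.002 ]
```

```bash
python3 go.py 410 0 180 38.6 430 138 180 38.6 680 138.5 180 38.6; python3 - <<'E'
from cell import ctrl
import cv2,numpy as np
T=ctrl.get_image("top")["pixels"][:,:,::-1];S=ctrl.get_image("scene")["pixels"][:,:,::-1]
f=lambda a:cv2.resize(a,None,fx=4,fy=4,interpolation=2)
cv2.imwrite("pics/b3.png",np.hstack([f(T[180:320,330:425]),f(S[110:250,330:425])]))
E
```

```text
t 7.1 pos [ 442.1 -173.8  178. ] rpy [-179.8    0.2   38.6] w 85.4 gf 0.0 F [-0.5  0.6 -0. ] q [ 0.56  0.48 -0.34  2.04  0.25  0.67 -0.84]
turn 0.0 shift [ 0.0833 -0.1559 -0.002 ]
turn 0.0 shift [ 0.1017 -0.0954 -0.    ]
turn 0.0 shift [ 0.1957  0.1556 -0.    ]
```

View pics/b3.png

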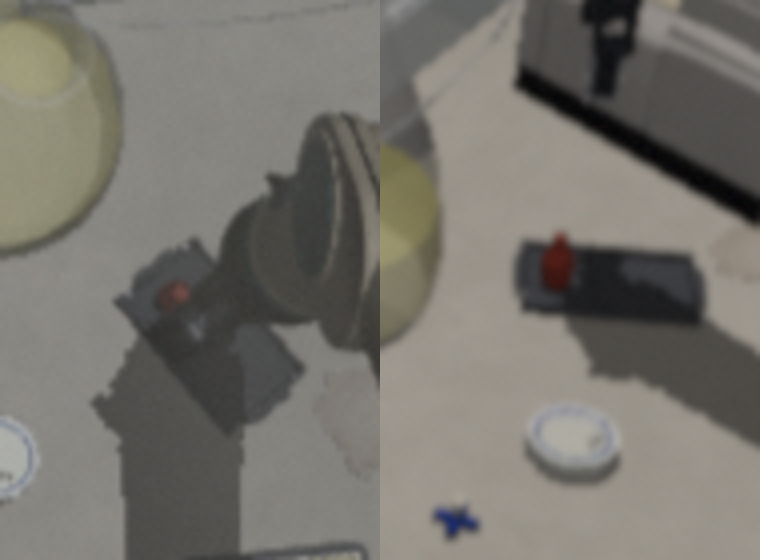

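The bulb stands upright in the narrow compartment (top crop (174,294), scene crop (557,262)). Next I'll go past the flask to the middle bottle.

```bash
python3 -m handwheel '[[[0,0,0],[0.0139,-0.026,0],0],[[0,0,0],[0.0139,-0.026,0],0],[[0,0,0],[0.0139,-0.026,0],0],[[0,0,0],[0.0139,-0.026,0],0],[[0,0,0],[0.0139,-0.026,0],0]]'>/dev/null; python3 -m handwheel '[[[0,0,0],[0.0139,-0.026,0],0],[[0,0,0],[0.02,-0.019,0],0],[[0,0,0],[0.02,-0.019,0],0],[[0,0,0],[0.02,-0.019,0],0],[[0,0,0],[0.02,-0.019,0],0]]'>/dev/null; python3 -m handwheel '[[[0,0,0],[0.02,-0.019,0],0],[[0,0,0],[0,0,0],0],[[0,0,0],[0,0,0],0]]'; python3 go.py 680 138.5 180 38.6;  python3 - <<'E'
from h import *
print(plane("t",(373.1,253.1),25),plane("s",(330+(557-380)/4,110+262/4),20),plane("t",(327,210),50))
E
```

```text
clock: 8.32
eef_pos: [427.2, 138.6, 176.4]
tool_rot: [-3.134, 0.007, 0.678]
force: [0.7, -0.0, -0.2]
width: 85.6
gripper_force: 0.0
t 8.3 pos [427.2 138.6 176.4] rpy [-179.5    0.4   38.9] w 85.6 gf 0.0 F [ 0.7 -0.  -0.2] q [-0.13  0.45 -0.34  2.1   0.24  0.63 -1.52]
turn 0.3 shift [ 0.1975  0.1578 -0.0036]
[ 444.70701604 -165.96610242   25.        ] [ 440.96898255 -169.745178     20.        ] [566.89222342 -34.19038683  50.        ]
```

```bash
python3 -m handwheel '[[[0,0,0],[0.0247,0.0197,0],0],[[0,0,0],[0.0247,0.0197,0],0],[[0,0,0],[0.0247,0.0197,0],0],[[0,0,0],[0.0247,0.0197,0],0],[[0,0,0],[0.0247,0.0197,0],0]]'>/dev/null; python3 -m handwheel '[[[0,0,0],[0.0247,0.0197,0],0],[[0,0,0],[0.0247,0.0197,0],0],[[0,0,0],[0.0247,0.0197,0],0],[[0,0,0],[0,0,0],0],[[0,0,0],[0,0,0],0]]'; python3 -m handwheel '[[[0,0,0],[0,0,0.03],0],[[0,0,0],[0,0,0.03],0],[[0,0,0],[0,0,0],0],[[0,0,0],[0,0,0],0]]'; python3 go.py 680 138.5 22 38.6;  python3 - <<'E'
from cell import ctrl
import cv2,numpy as np
T=ctrl.get_image("top")["pixels"][:,:,::-1];S=ctrl.get_image("scene")["pixels"][:,:,::-1]
f=lambda a:cv2.resize(a,None,fx=4,fy=4,interpolation=2)
cv2.imwrite("pics/m1.png",np.hstack([f(T[120:250,210:305]),f(S[120:250,190:285])]))
E
```

```text
clock: 9.15
eef_pos: [680.9, 135.0, 173.3]
tool_rot: [-3.134, 0.008, 0.671]
force: [-0.8, 0.0, -0.2]
width: 85.3
gripper_force: 0.0
clock: 9.48
eef_pos: [677.6, 136.4, 114.0]
tool_rot: [-3.133, 0.01, 0.674]
force: [0.6, -0.8, 1.3]
width: 85.0
gripper_force: 0.0
t 9.5 pos [677.6 136.4 114. ] rpy [-179.5    0.6   38.6] w 85.0 gf 0.0 F [ 0.6 -0.8  1.3] q [-0.08  0.84 -0.3   1.47  0.28  0.89 -1.35]
turn 0.0 shift [ 0.0031 -0.0001  0.092 ]
```

View pics/m1.png

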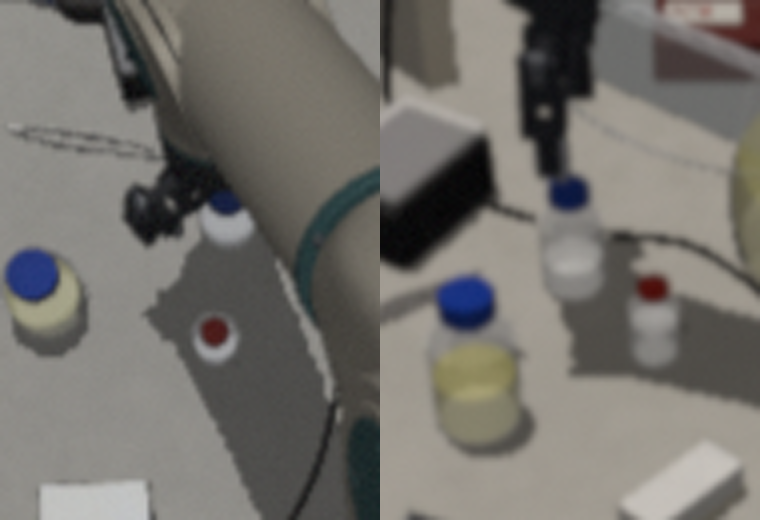

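The gripper is above the middle bottle (scene crop cap (568,190), fingers straddling it along the view line). The small and tall bottles stand clear. Descending.

```bash
python3 -m handwheel '[[[0,0,0],[0.003,0,0.02],0],[[0,0,0],[0,0,0.03],0],[[0,0,0],[0,0,0.03],0],[[0,0,0],[0,0,0.012],0],[[0,0,0],[0,0,0],0]]'; python3 -m handwheel '[[[0,0,0],[0,0,0],0],[[0,0,0],[0,0,0],0.2],[[0,0,0],[0,0,0],0.35],[[0,0,0],[0,0,0],0.5],[[0,0,0],[0,0,0],0.7]]'; python3 -m handwheel '[[[0,0,0],[0,0,0],1],[[0,0,0],[0,0,0],1],[[0,0,0],[0,0,0],1],[[0,0,0],[0,0,0],1],[[0,0,0],[0,0,0],1]]'
```

```text
clock: 10.0
eef_pos: [680.5, 139.2, 22.2]
tool_rot: [-3.134, 0.008, 0.674]
force: [0.8, 0.0, 0.4]
width: 85.5
gripper_force: 0.0
clock: 10.42
eef_pos: [683.5, 140.0, 26.0]
tool_rot: [-3.137, 0.002, 0.674]
force: [0.1, -0.6, 2.7]
width: 44.2
gripper_force: 61.2
clock: 10.83
eef_pos: [683.6, 140.0, 26.0]
tool_rot: [-3.137, 0.002, 0.674]
force: [-0.2, -0.7, 6.8]
width: 44.7
gripper_force: 61.7
```

```bash
python3 -m handwheel '[[[0,0,0],[0,0,-0.015],1],[[0,0,0],[0,0,-0.03],1],[[0,0,0],[0,0,-0.035],1],[[0,0,0],[0,0,-0.035],1],[[0,0,0],[0,0,-0.015],1]]'>/dev/null; python3 -m handwheel '[[[0,0,0],[0,0,0],1],[[0,0,0],[0,0,0],1],[[0,0,0],[0,0,0],1]]'; python3 go.py 435 138 150 38.6 415 0 150 38.6 395 -210 150 38.6
```

```text
clock: 11.5
eef_pos: [682.1, 139.0, 153.2]
tool_rot: [-3.134, 0.006, 0.674]
force: [-0.0, -0.3, -1.0]
width: 44.3
gripper_force: 61.3
t 11.5 pos [682.1 139.  153.2] rpy [-179.6    0.4   38.6] w 44.3 gf 61.3 F [-0.  -0.3 -1. ] q [-0.07  0.8  -0.31  1.43  0.26  0.96 -1.34]
turn 0.0 shift [-0.1938 -0.1533  0.0032]
turn 0.0 shift [-0.1017  0.0954 -0.    ]
turn 0.0 shift [-0.1466  0.1516 -0.    ]
```

```bash
python3 -m handwheel '[[[0,0,0],[-0.0194,-0.0153,0],1],[[0,0,0],[-0.0194,-0.0153,0],1],[[0,0,0],[-0.0194,-0.0153,0],1],[[0,0,0],[-0.0194,-0.0153,0],1],[[0,0,0],[-0.0194,-0.0153,0],1]]'>/dev/null; python3 -m handwheel '[[[0,0,0],[-0.0194,-0.0153,0],1],[[0,0,0],[-0.0194,-0.0153,0],1],[[0,0,0],[-0.0194,-0.0153,0],1],[[0,0,0],[-0.0194,-0.0153,0],1],[[0,0,0],[-0.0194,-0.0153,0],1]]'; python3 -m handwheel '[[[0,0,0],[-0.0203,0.0191,0],1],[[0,0,0],[-0.0203,0.0191,0],1],[[0,0,0],[-0.0203,0.0191,0],1],[[0,0,0],[-0.0203,0.0191,0],1],[[0,0,0],[-0.0203,0.0191,0],1]]';python3 -m handwheel '[[[0,0,0],[0,0,0],1],[[0,0,0],[0,0,0],1]]'; python3 go.py 395 -210 150 38.6
```

```text
clock: 12.33
eef_pos: [433.6, 137.2, 154.6]
tool_rot: [-3.134, 0.007, 0.674]
force: [0.3, 0.5, -1.2]
width: 44.9
gripper_force: 61.3
clock: 12.75
eef_pos: [414.8, -1.4, 154.6]
tool_rot: [-3.133, 0.007, 0.675]
force: [0.9, 0.5, 0.2]
width: 44.7
gripper_force: 61.5
clock: 12.92
eef_pos: [415.0, -1.8, 154.6]
tool_rot: [-3.133, 0.007, 0.67]
force: [0.4, 1.5, -1.1]
width: 44.2
gripper_force: 61.5
t 12.9 pos [415.   -1.8 154.6] rpy [-179.5    0.4   38.4] w 44.2 gf 61.5 F [ 0.4  1.5 -1.1] q [ 0.18  0.46 -0.33  2.21  0.28  0.53 -1.26]
turn -0.2 shift [-0.1455  0.1502  0.0046]
```

```bash
python3 -m handwheel '[[[0,0,0],[-0.0208,0.0215,0],1],[[0,0,0],[-0.0208,0.0215,0],1],[[0,0,0],[-0.0208,0.0215,0],1],[[0,0,0],[-0.0208,0.0215,0],1],[[0,0,0],[-0.0208,0.0215,0],1]]'>/dev/null; python3 -m handwheel '[[[0,0,0],[-0.0208,0.0215,0],1],[[0,0,0],[-0.0208,0.0215,0],1],[[0,0,0],[0,0,0.03],1],[[0,0,0],[0,0,0],1],[[0,0,0],[0,0,0],1]]'; python3 go.py 395 -210 75 38.6 395 -210 29 38.6
```

```text
clock: 13.75
eef_pos: [395.6, -206.8, 124.1]
tool_rot: [-3.131, 0.005, 0.676]
force: [0.9, 1.2, -0.8]
width: 44.5
gripper_force: 61.7
t 13.8 pos [ 395.6 -206.8  124.1] rpy [-179.4    0.3   38.7] w 44.5 gf 61.7 F [ 0.9  1.2 -0.8] q [ 0.64  0.55 -0.32  2.15  0.34  0.5  -0.83]
turn 0.1 shift [-0.0024  0.0022  0.0491]
turn 0.0 shift [0.    0.    0.046]
```

```bash
python3 -m handwheel '[[[0,0,0],[-0.002,0.002,0.025],1],[[0,0,0],[0,0,0.024],1],[[0,0,0],[0,0,0],1],[[0,0,0],[0,0,0],1],[[0,0,0],[0,0,0],1]]'; python3 go.py 395 -210 29 38.6;  python3 - <<'E'
from cell import ctrl
import cv2,numpy as np
T=ctrl.get_image("top")["pixels"][:,:,::-1];S=ctrl.get_image("scene")["pixels"][:,:,::-1]
f=lambda a:cv2.resize(a,None,fx=4,fy=4,interpolation=2)
cv2.imwrite("pics/m2.png",np.hstack([f(T[180:310,330:425]),f(S[110:240,330:425])]))
E
```

```text
clock: 14.17
eef_pos: [396.9, -210.2, 77.4]
tool_rot: [-3.136, 0.003, 0.677]
force: [1.2, -0.5, -0.3]
width: 44.5
gripper_force: 61.7
t 14.2 pos [ 396.9 -210.2   77.4] rpy [-179.7    0.2   38.8] w 44.5 gf 61.7 F [ 1.2 -0.5 -0.3] q [ 0.59  0.63 -0.25  2.18  0.41  0.37 -0.88]
turn 0.2 shift [-0.0013 -0.0014  0.0484]
```

View pics/m2.png

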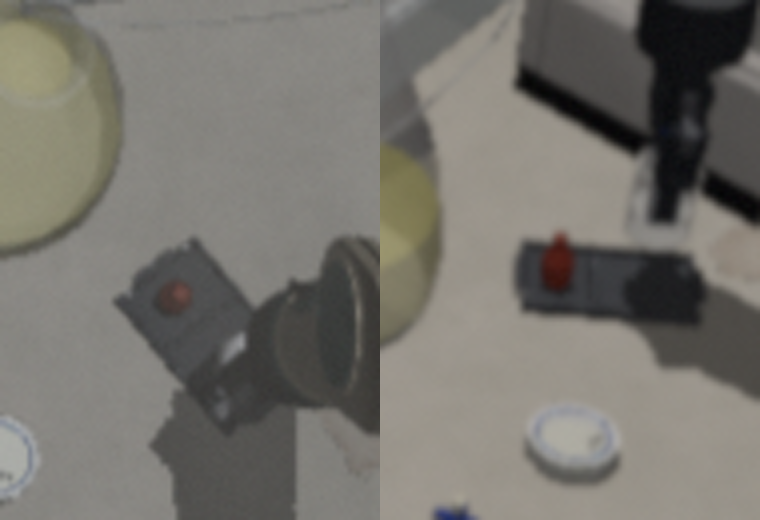

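The middle bottle is in the grip with its foot at scene crop (660,232). The bulb is upright and clear of it. I'll check the foot against the tray in the same view.

```bash
python3 - <<'E'
from h import *
q=lambda X,Y,z:plane("s",(330+(X-380)/4-.4,110+Y/4-.4),z)[:2].round(1)
print("foot",q(660,230,51),"corners",[q(*c,9) for c in[(530,241),(523,310),(697,325),(697,256)]],"bulb foot",q(556,285,3), "div",q(592,249,9),q(587,315,9))
E
```

```text
foot [ 393.6 -216.8] corners [array([ 479.3, -188.4]), array([ 433.7, -121.9]), array([ 339.3, -195.8]), array([ 384. , -261.2])] bulb foot [ 438.7 -167.4] div [ 442.  -213.2] [ 399.1 -149.7]
```

```bash
python3 -m handwheel '[[[0,0,0],[0.0025,-0.003,0.015],1],[[0,0,0],[0,0,0.015],1],[[0,0,0],[0,0,0.01],1],[[0,0,0],[0,0,0],1],[[0,0,0],[0,0,0],1]]'; python3 go.py 396 -206 29 38.6
```

```text
clock: 14.68
eef_pos: [395.9, -207.2, 36.9]
tool_rot: [-3.136, 0.004, 0.675]
force: [0.2, -1.0, -1.1]
width: 44.4
gripper_force: 61.7
t 14.7 pos [ 395.9 -207.2   36.9] rpy [-179.7    0.2   38.7] w 44.4 gf 61.7 F [ 0.2 -1.  -1.1] q [ 0.54  0.71 -0.18  2.21  0.47  0.26 -0.94]
turn 0.1 shift [ 0.0009 -0.0009  0.0079]
```

```bash
python3 -m handwheel '[[[0,0,0],[0.001,-0.001,0.003],1],[[0,0,0],[0,0,0.002],1],[[0,0,0],[0,0,0.0015],1],[[0,0,0],[0,0,0],1],[[0,0,0],[0,0,0],1]]'; python3 go.py 396 -206 29 38.6
```

```text
clock: 15.1
eef_pos: [395.6, -205.9, 29.9]
tool_rot: [-3.135, 0.004, 0.674]
force: [0.3, -0.2, -1.1]
width: 44.1
gripper_force: 61.7
t 15.1 pos [ 395.6 -205.9   29.9] rpy [-179.6    0.2   38.6] w 44.1 gf 61.7 F [ 0.3 -0.2 -1.1] q [ 0.54  0.73 -0.18  2.21  0.51  0.25 -0.99]
turn 0.0 shift [0.0002 0.0003 0.0009]
```

```bash
python3 -m handwheel '[[[0,0,0],[0,0,0.0015],1],[[0,0,0],[0,0,0],1],[[0,0,0],[0,0,0],1]]'; python3 -m handwheel '[[[0,0,0],[0,0,0],0.4],[[0,0,0],[0,0,0],0.3],[[0,0,0],[0,0,0],0.1],[[0,0,0],[0,0,0],0],[[0,0,0],[0,0,0],0]]'; python3 -m handwheel '[[[0,0,0],[0,0,-0.015],0],[[0,0,0],[0,0,-0.03],0],[[0,0,0],[0,0,-0.035],0],[[0,0,0],[0,0,-0.035],0],[[0,0,0],[0,0,-0.03],0]]';python3 -m handwheel '[[[0,0,0],[0,0,0],0],[[0,0,0],[0,0,0],0]]'; python3 go.py 415 0 175 21 460 120 175 21 586.5 148 120 21
```

```text
clock: 15.35
eef_pos: [395.7, -206.0, 28.9]
tool_rot: [-3.136, 0.004, 0.674]
force: [-0.6, 1.3, 8.2]
width: 44.8
gripper_force: 62.6
clock: 15.77
eef_pos: [395.6, -205.8, 28.2]
tool_rot: [-3.135, 0.004, 0.674]
force: [0.5, 0.0, 0.1]
width: 85.5
gripper_force: 0.0
clock: 16.18
eef_pos: [396.6, -205.9, 175.1]
tool_rot: [-3.135, 0.004, 0.675]
force: [0.7, -0.2, -0.2]
width: 85.5
gripper_force: 0.0
clock: 16.35
eef_pos: [397.5, -206.9, 174.6]
tool_rot: [-3.139, 0.003, 0.674]
force: [1.0, -0.4, -1.4]
width: 85.3
gripper_force: 0.0
t 16.4 pos [ 397.5 -206.9  174.6] rpy [-179.8    0.2   38.6] w 85.3 gf 0.0 F [ 1.  -0.4 -1.4] q [ 0.74  0.47 -0.45  2.11  0.33  0.64 -0.84]
turn 17.6 shift [ 0.0905 -0.1869 -0.0004]
turn 0.0 shift [ 0.085  -0.0959 -0.    ]
turn 0.0 shift [0.1281 0.0192 0.055 ]
```

```bash
python3 -m handwheel '[[[0,0,5.9],[0,0,0],0],[[0,0,5.9],[0,0,0],0],[[0,0,5.8],[0,0,0],0],[[0,0,0],[0.0151,-0.0311,0],0],[[0,0,0],[0.0151,-0.0311,0],0]]'>/dev/null; python3 -m handwheel '[[[0,0,0],[0.0151,-0.0311,0],0],[[0,0,0],[0.0151,-0.0311,0],0],[[0,0,0],[0.0151,-0.0311,0],0],[[0,0,0],[0.0151,-0.0311,0],0],[[0,0,0],[0.0213,-0.024,0],0]]'; python3 -m handwheel '[[[0,0,0],[0.0213,-0.024,0],0],[[0,0,0],[0.0213,-0.024,0],0],[[0,0,0],[0.0213,-0.024,0],0],[[0,0,0],[0,0,0],0],[[0,0,0],[0,0,0],0]]'; python3 go.py 586.5 148 120 21
```

```text
clock: 17.18
eef_pos: [422.6, 32.3, 172.1]
tool_rot: [-3.136, 0.011, 0.369]
force: [-0.5, -0.9, -0.4]
width: 85.5
gripper_force: 0.0
clock: 17.6
eef_pos: [458.5, 122.5, 172.0]
tool_rot: [-3.136, 0.009, 0.371]
force: [-0.6, -1.1, -0.3]
width: 85.3
gripper_force: 0.0
t 17.6 pos [458.5 122.5 172. ] rpy [-179.7    0.5   21.3] w 85.3 gf 0.0 F [-0.6 -1.1 -0.3] q [-0.07  0.49 -0.34  2.04  0.25  0.66 -1.78]
turn 0.3 shift [0.1286 0.022  0.052 ]
```

```bash
python3 -m handwheel '[[[0,0,0],[0.0322,0.0055,0],0],[[0,0,0],[0.0322,0.0055,0],0],[[0,0,0],[0.0322,0.0055,0],0],[[0,0,0],[0.032,0.0055,0.02],0],[[0,0,0],[0,0,0.03],0]]'>/dev/null; python3 -m handwheel '[[[0,0,0],[0,0,0.02],0],[[0,0,0],[0,0,0],0],[[0,0,0],[0,0,0],0]]'; python3 go.py 586.5 148 14 21;  python3 - <<'E'
from cell import ctrl
import cv2,numpy as np
T=ctrl.get_image("top")["pixels"][:,:,::-1];S=ctrl.get_image("scene")["pixels"][:,:,::-1]
f=lambda a:cv2.resize(a,None,fx=3,fy=3,interpolation=2)
cv2.imwrite("pics/n1.png",np.vstack([np.hstack([f(T[180:280,330:425]),f(S[110:210,330:425])]),np.hstack([f(T[150:240,210:305]),f(S[140:230,210:305])])]))
E
```

```text
clock: 18.27
eef_pos: [584.9, 144.6, 100.8]
tool_rot: [-3.137, 0.011, 0.366]
force: [0.2, -0.2, 0.1]
width: 85.0
gripper_force: 0.0
t 18.3 pos [584.9 144.6 100.8] rpy [-179.7    0.7   21. ] w 85.0 gf 0.0 F [ 0.2 -0.2  0.1] q [-0.1   0.74 -0.3   1.75  0.3   0.7  -1.77]
turn -0.0 shift [ 0.0028 -0.0026  0.0868]
```

View pics/n1.png

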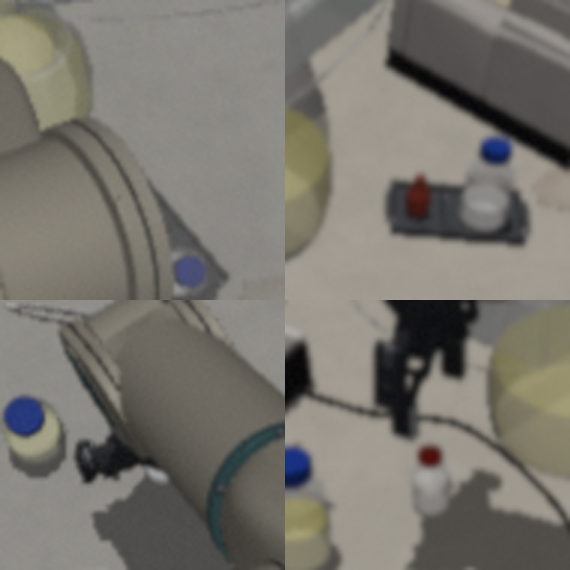

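The middle bottle and bulb stand in the short tray. The gripper is above the small bottle (red cap at scene crop (430,456)), fingers either side.

```bash
python3 -m handwheel '[[[0,0,0],[0.0025,-0.0025,0.02],0],[[0,0,0],[0,0,0.03],0],[[0,0,0],[0,0,0.025],0],[[0,0,0],[0,0,0.01],0],[[0,0,0],[0,0,0],0]]'; python3 -m handwheel '[[[0,0,0],[0,0,0],0],[[0,0,0],[0,0,0],0.2],[[0,0,0],[0,0,0],0.35],[[0,0,0],[0,0,0],0.5],[[0,0,0],[0,0,0],0.7]]'; python3 -m handwheel '[[[0,0,0],[0,0,0],1],[[0,0,0],[0,0,0],1],[[0,0,0],[0,0,0],1],[[0,0,0],[0,0,0],1],[[0,0,0],[0,0,0],1]]'; python3 - <<'E'
from h import *
print(plane("s",(400.3,159.7),91))
E
```

```text
clock: 18.78
eef_pos: [586.5, 149.3, 16.7]
tool_rot: [-3.137, 0.009, 0.367]
force: [-0.2, 0.3, -0.0]
width: 85.1
gripper_force: 0.0
clock: 19.2
eef_pos: [588.3, 150.0, 18.7]
tool_rot: [-3.137, 0.004, 0.367]
force: [0.5, -0.8, 0.6]
width: 38.4
gripper_force: 0.3
clock: 19.62
eef_pos: [588.3, 149.9, 18.9]
tool_rot: [-3.137, 0.005, 0.367]
force: [-0.4, -0.6, 5.9]
width: 33.1
gripper_force: 59.4
[ 385.73131852 -197.34406138   91.        ]
```

```bash
python3 -m handwheel '[[[0,0,0],[0,0,-0.015],1],[[0,0,0],[0,0,-0.035],1],[[0,0,0],[0,0,-0.035],1],[[0,0,0],[0,0,-0.035],1],[[0,0,0],[0,0,-0.035],1]]'>/dev/null; python3 -m handwheel '[[[0,0,0],[0,0,0],1],[[0,0,0],[0,0,0],1],[[0,0,0],[0,0,0],1]]'; python3 go.py 500 280 170 22 535 378 170 22
```

```text
clock: 20.28
eef_pos: [588.2, 149.2, 172.4]
tool_rot: [-3.137, 0.007, 0.367]
force: [-0.7, -0.1, -0.9]
width: 33.5
gripper_force: 59.8
t 20.3 pos [588.2 149.2 172.4] rpy [-179.7    0.4   21. ] w 33.5 gf 59.8 F [-0.7 -0.1 -0.9] q [-0.09  0.65 -0.33  1.69  0.26  0.85 -1.74]
turn -1.0 shift [-0.0327 -0.1543  0.0024]
turn 0.0 shift [ 0.0692 -0.0778 -0.    ]
```

```bash
python3 -m handwheel '[[[0,0,-1],[-0.0065,-0.0309,0],1],[[0,0,0],[-0.0065,-0.0309,0],1],[[0,0,0],[-0.0065,-0.0309,0],1],[[0,0,0],[-0.0065,-0.0309,0],1],[[0,0,0],[-0.0065,-0.0309,0],1]]'>/dev/null; python3 -m handwheel '[[[0,0,0],[0.0173,-0.0195,0],1],[[0,0,0],[0.0173,-0.0195,0],1],[[0,0,0],[0.0173,-0.0195,0],1],[[0,0,0],[0.0173,-0.0195,0],1],[[0,0,0],[0,0,0],1]]'>/dev/null; python3 -m handwheel '[[[0,0,0],[0,0,0.035],1],[[0,0,0],[0,0,0.035],1],[[0,0,0],[0,0,0.03],1],[[0,0,0],[0,0,0],1],[[0,0,0],[0,0,0],1]]'; python3 go.py 535 378 22 22; python3 - <<'E'
from cell import ctrl
import cv2,numpy as np
T=ctrl.get_image("top")["pixels"][:,:,::-1];S=ctrl.get_image("scene")["pixels"][:,:,::-1]
f=lambda a:cv2.resize(a,None,fx=4,fy=4,interpolation=2)
cv2.imwrite("pics/n2.png",np.vstack([np.hstack([f(T[200:275,160:255]),f(S[215:290,170:265])]),np.hstack([f(T[210:285,335:430]),f(S[140:215,325:420])])]))
E
```

```text
clock: 21.53
eef_pos: [533.2, 377.7, 70.8]
tool_rot: [-3.138, 0.012, 0.385]
force: [0.5, 0.1, -0.3]
width: 33.0
gripper_force: 60.0
t 21.5 pos [533.2 377.7  70.8] rpy [-179.8    0.7   22. ] w 33.0 gf 60.0 F [ 0.5  0.1 -0.3] q [-0.49  0.84 -0.28  1.61  0.3   0.74 -2.1 ]
turn 0.0 shift [0.0018 0.0004 0.0488]
```

View pics/n2.png

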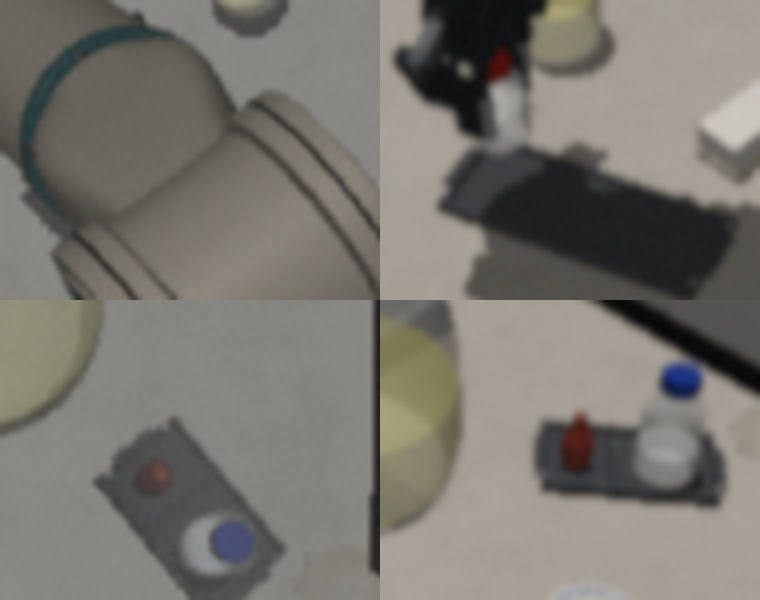

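In the lower half, the middle bottle (cap at top crop (233,541)) looks central in its square and the bulb (153,477) central in its slot. In the upper right, the small bottle hangs over the square end of the long tray.

```bash
python3 - <<'E'
from h import *
c=np.array([416.6,-194.6]);a=np.radians(38.6);R=np.array([[np.cos(a),np.sin(a)],[-np.sin(a),np.cos(a)]])
t=plane("t",(392.85,269.85),91)[:2];b=plane("t",(335+155/4-.4,210+177/4-.4),28)[:2]
print("top frame: med",R@(t-c),"bulb",R@(b-c))
cs=np.array([409,-191.8]);s=plane("s",(325+301/4-.4,140+78/4-.4),91)[:2];print("scene med",R@(s-cs))
E
python3 -m handwheel '[[[0,0,0],[0.002,0,0.02],1],[[0,0,0],[0,0,0.02],1],[[0,0,0],[0,0,0.005],1],[[0,0,0],[0,0,0],1],[[0,0,0],[0,0,0],1]]'; python3 go.py 535 378 22 22
```

```text
top frame: med [-23.62352141   6.46809486] bulb [37.96602935  6.30366382]
scene med [-20.59811463   7.55440969]
clock: 22.05
eef_pos: [537.5, 381.0, 30.2]
tool_rot: [-3.136, 0.004, 0.385]
force: [0.7, -0.1, 0.2]
width: 32.8
gripper_force: 60.0
t 22.1 pos [537.5 381.   30.2] rpy [-179.7    0.2   22. ] w 32.8 gf 60.0 F [ 0.7 -0.1  0.2] q [-0.5   0.9  -0.26  1.62  0.32  0.67 -2.11]
turn 0.0 shift [-0.0034  0.0018  0.0082]
```

```bash
python3 -m handwheel '[[[0,0,0],[-0.0015,0.001,0.005],1],[[0,0,0],[0,0,0.002],1],[[0,0,0],[0,0,0.0015],1],[[0,0,0],[0,0,0],1],[[0,0,0],[0,0,0],1]]'; python3 go.py 536.5 379.7 22 22
```

```text
clock: 22.47
eef_pos: [536.1, 378.9, 21.9]
tool_rot: [-3.137, 0.005, 0.384]
force: [-2.0, -1.1, 7.4]
width: 33.1
gripper_force: 60.9
t 22.5 pos [536.1 378.9  21.9] rpy [-179.7    0.3   22. ] w 33.1 gf 60.9 F [-2.  -1.1  7.4] q [-0.51  0.91 -0.26  1.63  0.33  0.65 -2.12]
turn 0.0 shift [ 0.0007 -0.0006 -0.0001]
```

```bash
python3 -m handwheel '[[[0,0,0],[0,0,0],0.5],[[0,0,0],[0,0,0],0.3],[[0,0,0],[0,0,0],0.1],[[0,0,0],[0,0,0],0],[[0,0,0],[0,0,0],0]]'; python3 -m handwheel '[[[0,0,0],[0,0,-0.015],0],[[0,0,0],[0,0,-0.03],0],[[0,0,0],[0,0,-0.035],0],[[0,0,0],[0,0,-0.035],0],[[0,0,0],[0,0,-0.01],0]]';python3 -m handwheel '[[[0,0,-7],[0,0,0],0],[[0,0,-7],[0,0,0],0],[[0,0,-7],[0,0,0],0],[[0,0,-7],[0,0,0],0],[[0,0,-7],[0,0,0],0]]'; python3 -m handwheel '[[[0,0,-7],[0,0,0],0],[[0,0,-7],[0,0,0],0],[[0,0,-7],[0,0,0],0],[[0,0,-7],[0,0,0],0],[[0,0,-7],[0,0,0],0]]'; python3 -m handwheel '[[[0,0,0],[0,0,0],0],[[0,0,0],[0,0,0],0]]' >/dev/null; python3 go.py 468 236 120 92
```

```text
clock: 22.88
eef_pos: [535.6, 378.8, 20.0]
tool_rot: [-3.137, 0.006, 0.385]
force: [0.4, 0.6, 0.3]
width: 85.3
gripper_force: 0.0
clock: 23.3
eef_pos: [539.1, 380.9, 151.9]
tool_rot: [-3.134, -0.003, 0.385]
force: [0.7, 1.6, 0.3]
width: 85.1
gripper_force: 0.0
clock: 23.72
eef_pos: [536.7, 378.4, 146.0]
tool_rot: [-3.135, 0.001, 1.001]
force: [-0.9, -0.5, -0.1]
width: 85.3
gripper_force: 0.0
clock: 24.13
eef_pos: [536.8, 378.3, 145.9]
tool_rot: [-3.135, -0.003, 1.612]
force: [-0.8, 0.2, 0.3]
width: 85.1
gripper_force: 0.0
t 24.3 pos [536.7 378.3 145.5] rpy [-179.6   -0.2   91.8] w 85.3 gf 0.0 F [-0.   0.2  0.3] q [-0.3   0.81 -0.64  1.56  0.55  0.96 -1.08]
turn -0.2 shift [-0.1398 -0.0736  0.0255]
```

```bash
python3 -m handwheel '[[[0,0,0],[-0.028,-0.0147,0],0],[[0,0,0],[-0.028,-0.0147,0],0],[[0,0,0],[-0.028,-0.0147,0],0],[[0,0,0],[-0.028,-0.0147,0],0],[[0,0,0],[-0.028,-0.0147,0],0]]'>/dev/null; python3 -m handwheel '[[[0,0,0],[0,0,0.03],0],[[0,0,0],[0,0,0.03],0],[[0,0,0],[0,0,0],0],[[0,0,0],[0,0,0],0],[[0,0,0],[0,0,0],0]]'; python3 go.py 468 236 7 92; python3 - <<'E'
from cell import ctrl
import cv2,numpy as np
T=ctrl.get_image("top")["pixels"][:,:,::-1];S=ctrl.get_image("scene")["pixels"][:,:,::-1]
f=lambda a:cv2.resize(a,None,fx=4,fy=4,interpolation=2)
cv2.imwrite("pics/x1.png",np.hstack([f(T[190:290,160:255]),f(S[190:290,185:285])]))
E
```

```text
clock: 25.13
eef_pos: [468.2, 237.3, 86.4]
tool_rot: [-3.136, -0.004, 1.606]
force: [0.7, 0.0, 0.3]
width: 85.6
gripper_force: 0.0
t 25.1 pos [468.2 237.3  86.4] rpy [-179.7   -0.2   92. ] w 85.6 gf 0.0 F [0.7 0.  0.3] q [-0.14  0.73 -0.58  1.98  0.66  0.63 -1.12]
turn 0.0 shift [-0.0013 -0.0002  0.0794]
```

View pics/x1.png

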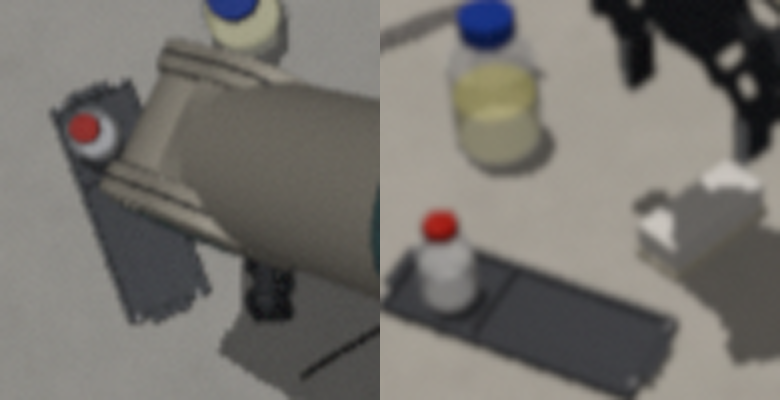

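The small bottle stands in the square compartment (top crop (90,130)). The gripper straddles the white box (scene crop (700,210)). Descending to grasp.

```bash
python3 -m handwheel '[[[0,0,0],[-0.001,0,0.02],0],[[0,0,0],[0,0,0.03],0],[[0,0,0],[0,0,0.02],0],[[0,0,0],[0,0,0.01],0],[[0,0,0],[0,0,0],0]]'; python3 go.py 468 236 7 92; python3 -m handwheel '[[[0,0,0],[0,0,0],0],[[0,0,0],[0,0,0],0.2],[[0,0,0],[0,0,0],0.35],[[0,0,0],[0,0,0],0.5],[[0,0,0],[0,0,0],0.7]]'; python3 -m handwheel '[[[0,0,0],[0,0,0],1],[[0,0,0],[0,0,0],1],[[0,0,0],[0,0,0],1],[[0,0,0],[0,0,0],1],[[0,0,0],[0,0,0],1]]'; python3 go.py 468 236 7 92
```

```text
clock: 25.65
eef_pos: [466.5, 235.3, 4.4]
tool_rot: [-3.133, -0.002, 1.607]
force: [-0.4, 0.3, 0.4]
width: 85.3
gripper_force: 0.0
t 25.6 pos [466.5 235.3   4.4] rpy [-1.795e+02 -1.000e-01  9.210e+01] w 85.3 gf 0.0 F [-0.4  0.3  0.4] q [-0.23  0.86 -0.44  2.01  0.79  0.46 -1.23]
turn 0.1 shift [ 0.0006  0.0015 -0.0026]
clock: 26.07
eef_pos: [467.6, 235.5, 6.0]
tool_rot: [-3.136, -0.003, 1.606]
force: [-0.6, -0.2, 0.8]
width: 38.6
gripper_force: 0.0
clock: 26.48
eef_pos: [467.6, 235.5, 6.2]
tool_rot: [-3.136, -0.003, 1.606]
force: [-0.3, -0.5, 6.2]
width: 34.5
gripper_force: 60.7
t 26.5 pos [467.6 235.5   6.2] rpy [-179.7   -0.2   92. ] w 34.5 gf 60.7 F [-0.3 -0.5  6.2] q [-0.23  0.85 -0.44  2.01  0.79  0.46 -1.23]
turn 0.0 shift [ 0.0005  0.0004 -0.0008]
```

```bash
python3 -m handwheel '[[[0,0,0],[0,0,-0.015],1],[[0,0,0],[0,0,-0.03],1],[[0,0,0],[0,0,-0.035],1],[[0,0,0],[0,0,-0.015],1],[[0,0,0],[0,0,0],1]]'; python3 -m handwheel '[[[0,0,7],[0,0,0],1],[[0,0,7],[0,0,0],1],[[0,0,7],[0,0,0],1],[[0,0,7],[0,0,0],1],[[0,0,7],[0,0,0],1]]'>/dev/null;python3 -m handwheel '[[[0,0,7],[0,0,0],1],[[0,0,7],[0,0,0],1],[[0,0,7],[0,0,0],1],[[0,0,7],[0,0,0],1],[[0,0,7],[0,0,0],1]]'>/dev/null; python3 -m handwheel '[[[0,0,0],[0,0,0],1],[[0,0,0],[0,0,0],1]]'; python3 go.py 460.5 346.5 90 22
```

```text
clock: 26.9
eef_pos: [469.8, 236.4, 103.8]
tool_rot: [-3.14, -0.006, 1.606]
force: [-0.1, 0.7, -0.8]
width: 34.8
gripper_force: 60.0
clock: 27.9
eef_pos: [467.3, 234.8, 99.7]
tool_rot: [-3.137, 0.007, 0.388]
force: [-0.2, 0.2, -0.9]
width: 35.1
gripper_force: 60.0
t 27.9 pos [467.3 234.8  99.7] rpy [-179.8    0.4   22.2] w 35.1 gf 60.0 F [-0.2  0.2 -0.9] q [-0.34  0.66 -0.27  1.98  0.3   0.55 -1.99]
turn 0.2 shift [ 0.0355 -0.1061  0.0097]
```

```bash
python3 -m handwheel '[[[0,0,0],[0.0089,-0.0265,0],1],[[0,0,0],[0.0089,-0.0265,0],1],[[0,0,0],[0.0089,-0.0265,0],1],[[0,0,0],[0.0089,-0.0265,0],1],[[0,0,0],[0,0,0.02],1]]'>/dev/null; python3 -m handwheel '[[[0,0,0],[0,0,0.03],1],[[0,0,0],[0,0,0.015],1],[[0,0,0],[0,0,0],1],[[0,0,0],[0,0,0],1]]'; python3 go.py 460.5 346.5 9.2 22; python3 - <<'E'
from cell import ctrl
import cv2,numpy as np
T=ctrl.get_image("top")["pixels"][:,:,::-1];S=ctrl.get_image("scene")["pixels"][:,:,::-1]
f=lambda a:cv2.resize(a,None,fx=4,fy=4,interpolation=2)
cv2.imwrite("pics/x2.png",np.hstack([f(T[190:290,160:255]),f(S[205:305,175:275])]))
E
```

```text
clock: 28.65
eef_pos: [459.8, 346.3, 34.7]
tool_rot: [-3.137, 0.008, 0.387]
force: [-0.1, 0.7, 0.1]
width: 34.4
gripper_force: 60.1
t 28.6 pos [459.8 346.3  34.7] rpy [-179.7    0.5   22.2] w 34.4 gf 60.1 F [-0.1  0.7  0.1] q [-0.55  0.81 -0.22  1.86  0.31  0.51 -2.16]
turn 0.2 shift [0.0007 0.     0.0255]
```

View pics/x2.png

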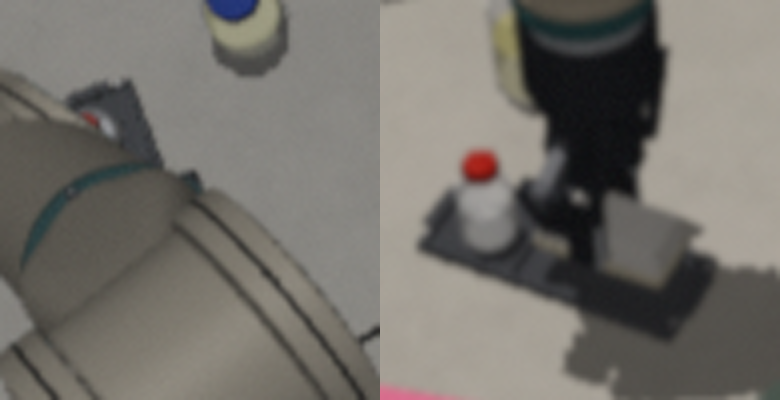

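The box hangs over the long compartment, aligned with the tray (scene crop (640,240)). The small bottle is undisturbed. Lowering.

```bash
python3 -m handwheel '[[[0,0,0],[0.0007,0,0.012],1],[[0,0,0],[0,0,0.008],1],[[0,0,0],[0,0,0],1],[[0,0,0],[0,0,0],1],[[0,0,0],[0,0,0],1]]'; python3 go.py 460.5 346.5 9 22
```

```text
clock: 29.17
eef_pos: [461.0, 347.2, 15.6]
tool_rot: [-3.137, 0.006, 0.385]
force: [-0.0, 0.1, -1.5]
width: 35.0
gripper_force: 60.1
t 29.2 pos [461.  347.2  15.6] rpy [-179.7    0.3   22. ] w 35.0 gf 60.1 F [-0.   0.1 -1.5] q [-0.56  0.84 -0.2   1.86  0.32  0.47 -2.17]
turn 0.0 shift [-0.0007  0.0005  0.0066]
```

```bash
python3 -m handwheel '[[[0,0,0],[0,0,0.003],1],[[0,0,0],[0,0,0.002],1],[[0,0,0],[0,0,0.0015],1],[[0,0,0],[0,0,0],1],[[0,0,0],[0,0,0],1]]'; python3 -m handwheel '[[[0,0,0],[0,0,0],0.5],[[0,0,0],[0,0,0],0.4],[[0,0,0],[0,0,0],0.2],[[0,0,0],[0,0,0],0],[[0,0,0],[0,0,0],0]]';python3 -m handwheel '[[[0,0,0],[0,0,-0.015],0],[[0,0,0],[0,0,-0.03],0],[[0,0,0],[0,0,-0.035],0],[[0,0,0],[0,0,-0.035],0],[[0,0,0],[0,0,-0.03],0]]'; python3 go.py 410 200 160 22
```

```text
clock: 29.58
eef_pos: [461.0, 347.2, 9.4]
tool_rot: [-3.137, 0.006, 0.385]
force: [-0.8, -0.3, 4.2]
width: 34.8
gripper_force: 60.6
clock: 30.0
eef_pos: [461.0, 347.1, 8.9]
tool_rot: [-3.137, 0.006, 0.385]
force: [-0.5, -0.1, 0.1]
width: 84.1
gripper_force: 0.0
clock: 30.42
eef_pos: [462.2, 347.0, 156.1]
tool_rot: [-3.136, 0.005, 0.385]
force: [0.3, 0.4, -0.2]
width: 85.5
gripper_force: 0.0
t 30.4 pos [462.2 347.  156.1] rpy [-179.7    0.3   22. ] w 85.5 gf 0.0 F [ 0.3  0.4 -0.2] q [-0.5   0.63 -0.29  1.79  0.24  0.76 -2.1 ]
turn 0.0 shift [-0.1034  0.1168 -0.0039]
```

```bash
python3 -m handwheel '[[[0,0,0],[-0.0207,0.0234,-0.005],0],[[0,0,0],[-0.0207,0.0234,-0.005],0],[[0,0,0],[-0.0207,0.0234,-0.005],0],[[0,0,0],[-0.0207,0.0234,0],0],[[0,0,0],[-0.0207,0.0234,0],0]]'>/dev/null;python3 -m handwheel '[[[0,0,0],[0.003,0.031,0],0],[[0,0,0],[0.003,0.031,0],0],[[0,0,0],[0,0,0],0],[[0,0,0],[0,0,0],0]]'; python3 - <<'E'
from cell import ctrl
import cv2,numpy as np
T=ctrl.get_image("top")["pixels"][:,:,::-1];S=ctrl.get_image("scene")["pixels"][:,:,::-1]
f=lambda a:cv2.resize(a,None,fx=4,fy=4,interpolation=2)
cv2.imwrite("pics/z1.png",np.vstack([np.hstack([f(T[200:275,160:255]),f(S[215:290,170:265])]),np.hstack([f(T[210:285,335:430]),f(S[140:215,325:420])])]))
E
```

```text
clock: 31.17
eef_pos: [439.7, 142.4, 168.8]
tool_rot: [-3.137, 0.006, 0.38]
force: [0.1, 1.4, 0.6]
width: 85.9
gripper_force: 0.0
```

View pics/z1.png

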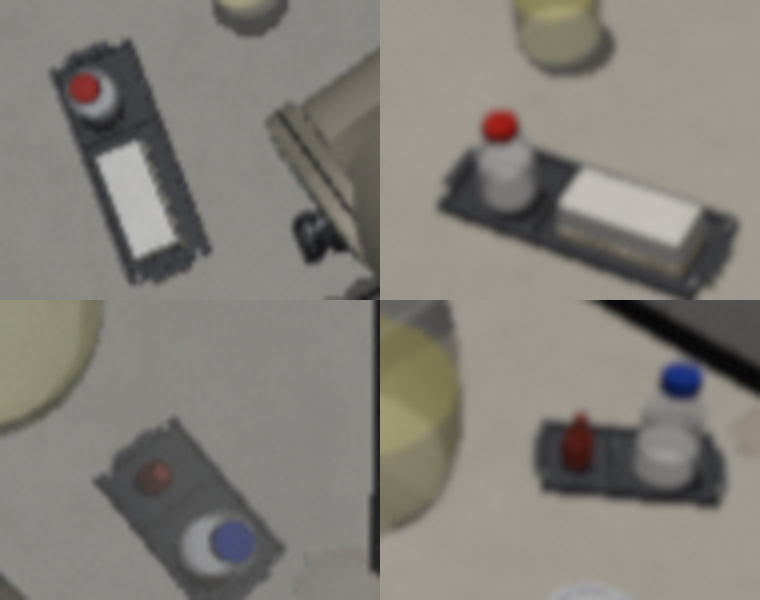

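All four stand in their compartments. Top crop: box (138,200), red cap (84,88), bulb (155,477), blue cap (233,541). Checking the numbers in tray frames:

```bash
python3 - <<'E'
from h import *
np.set_printoptions(precision=1,suppress=True)
t=lambda X,Y,z:plane("t",(160+X/4-.4,200+Y/4-.4),z)[:2]
s=lambda X,Y,z:plane("s",(170+(X-380)/4-.4,215+Y/4-.4),z)[:2]
a=np.radians(22);R=np.array([[np.cos(a),np.sin(a)],[-np.sin(a),np.cos(a)]])
for n,f,C,B,c in("top",t,[(52,72),(130,42),(210,252),(134,284)],[(95,155),(136,140),(180,244),(141,260)],(84,88)),("scene",s,[(468,145),(440,208),(737,222),(692,297)],[(583,167),(704,210),(683,247),(558,206)],(500,121)):
    o=np.mean([f(*p,9) for p in C],0);print(n,o,"box",R@(np.mean([f(*p,30) for p in B],0)-o),"small",R@(f(*c,67)-o))
E
```

```text
top [488.  356.6] box [-30.9   2.5] small [51.7  4.8]
scene [484.9 362.5] box [-32.9  -2.6] small [49.9 -2.2]
```

The bottles and box can shift at most about 10.5 mm inside their compartments, so all sit within tolerance. Handing in.

```bash
python3 -c "
from cell import ctrl
print(ctrl.finish_job())"
```

```text
the job is handed in; nothing more can be done
None
```

Both kits are made up and handed in at about 31 s of robot time: box and small bottle in the long tray, middle bottle and bulb in the short one, each upright and measured within tolerance in the last pictures, tall bottle left untouched; the hand-in call gave no verdict.

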